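Set the hob-side ware back on its matching stands

ROBOT

A 6-joint arm with a two-finger parallel gripper is mounted at the origin on the work surface. World frame = base frame: x ahead of the robot, y to its left, z up, the work surface at z = 0. Lengths are in mm, angles in rad, forces in N, time in s.
With the tool pointing down it reaches from about 400 to 925 mm from the base axis. Payload 12.5 kg.
Tool frame: the origin (TCP) lies between the finger pads; the fingertips stand 11 mm ahead of it and the grasp point (between the pads) lies 8 mm behind it; y points along the fingers, x is the direction in which the jaws open and shut, and the axes are right-handed (so a half turn about y gives the same grasp; the last joint's range is limited). The gripper opens to 95 mm and grips with 3 to 60 N. Pads are 20 mm wide; open, the fingers measure 119 mm over their backs; the gripper's body (75 mm by 180 mm) begins 59 mm behind the grasp point.
Start: joints at [1.01, 0.491, 1.559, -0, 1.092, -0.106], TCP at [274.538, 561.493, 225.661] pointing down, gripper open.
Joint ranges: [-3.1, 3.1], [-0.84, 2.19], [0.05, 2.79], [-1.13, 4.28], [0.06, 2.93], [-2.69, 2.69]. Speed limits (rad/s): [2.22, 2.22, 2.79, 3.14, 3.14, 3.14].

INTERFACE

Orientations are given as [roll, pitch, yaw] about the fixed x, y, z axes, in that order (R = Rz(yaw) Ry(pitch) Rx(roll)).
In Python, from cell import env gives the robot as it stands.
- The arm moves only by the tool jog_arm, never from a script. Its argument "series" is a list of rows, each an object of numbers: "dx", "dy", "dz": the shift along the world's x, y, z in m; "rx", "ry", "rz": the turn, a rotation vector about the world's x, y, z in degrees; "gripper": the opening, from 0 (shut) to 1 (fully open). A call has 1 to 12 rows; each row shifts and turns the commanded pose from where the row before left it; what a row does not reach is not made up. A row lasts 1/10 s, in which the tool goes at most 50 mm and 8.59 degrees, less where a joint would pass 70% of its speed; a pose out of reach is approached as far as the arm can. A call is refused whole if a number of a shift passes 0.05 or a number of a turn 8.59, either way. A call with a gripper value outside its range is refused whole. The fingers move at their own pace and stop on an object; the grip force is fixed at half the most. Time passes only in rows, so rows that do not move let the fingers close. It gives the time, the measured TCP pose, the force and the opening at its end, in the units of the state.
- env.state(): the state, without advancing time (a new reading comes with each control period).
- env.read_camera(name): name is "side" or "top"; returns the picture (384x512x3 uint8, red, green, blue); there is no depth.
- env.camera_info(name): a dict with "camera_matrix" (3x3 intrinsics, pixels), "R" (3x3) and "t" (3): a world point X has camera coordinates R X + t. Camera axes: x right, y down, z forward; pixel columns grow to the right and rows downward; lengths in mm; the calibration is good to about 2 mm. A picture is of the moment at which its call begins. camera_info takes no time and is no camera call.
- env.job_done(): hands the job in, once; it reports no verdict.
The state is a dict: "t": time; "joints": joint angles; "qvel": joint speeds; "tau": joint torques, N m; "eef_pos": TCP position; "tcp_rot": TCP orientation; "ft_force": force on the tool from outside, world axes, zero at the start; "moment": the same for the moment, N m; "opening": opening from 0.0 (shut) to 1.0 (fully open).
Only numpy, scipy, OpenCV 4.12 (cv2) and the standard library are available. Lean on these libraries where they do the work, as an engineer would, in place of code of your own. Each camera call takes 0.05 s, during which the arm holds its last target.

TASK

Put the four kitchen pieces back on the wooden stand that matches each in shape and size: the large steel tumbler on the large round stand, the small steel tumbler on the small round one, the square tin on the square one and the rack of glass vials on the oblong one. Set each down without dropping it or knocking it over, so that at the end all four stand upright and flat inside the rim of their stand, roughly centred, the tin and the rack squared up with theirs.

Things in the scene. Friction and masses are not known exactly. Their poses are not given: they have to be found in the camera images.
- tumbler_big_c (a point): Large open steel tumbler, upright: 58 mm across at the rim, 54 mm at the foot, 64 mm tall, 2.5 mm wall, about 0.13 kg. Belongs on the large round stand. The point listed is the centre, half-way up, on the upright axis; z is up.
- tumbler_small_c (a point): Small open steel tumbler, upright: 44 mm across at the rim, 40 mm at the foot, 56 mm tall, 2.5 mm wall, about 0.08 kg. Belongs on the small round stand. The point listed is the centre, half-way up, on the upright axis; z is up.
- tin_c (a point): Closed square spice tin of bare metal with a slightly smaller lid: 46 x 46 mm, 66 mm tall (body 52 mm, lid 44 x 44 mm above it), about 0.15 kg. Belongs on the square stand. The point listed is the centre, half-way up, on the upright axis; z is up. x and y are square to its sides.
- vial_rack_c (a point): Rack of three corked glass vials, one rigid piece: white plastic block 84 mm long (x) by 36 mm wide (y) by 40 mm tall, with a row of three vials 22 mm across rising from it, 64 mm tall in all, about 0.18 kg. Belongs on the oblong stand. The point listed is the centre, half-way up the 64 mm (32 mm above its foot, so inside the plastic block); x along its length, z up.
- stand_big_floor (a point): Large round stand, 76 mm across inside the rim (86 mm outside). Pale wood with a rim, fixed to the counter; floor 6 mm above the counter, rim 5 mm wide standing 6 mm above the floor (12 mm above the counter). The point listed is the centre of the floor; z is up.
- stand_small_floor (a point): Small round stand, 60 mm across inside the rim (70 mm outside). Pale wood with a rim, fixed to the counter; floor 6 mm above the counter, rim 5 mm wide standing 6 mm above the floor (12 mm above the counter). The point listed is the centre of the floor; z is up.
- stand_square_floor (a point): Square stand, 65 x 65 mm inside the rim (75 mm outside). Pale wood with a rim, fixed to the counter; floor 6 mm above the counter, rim 5 mm wide standing 6 mm above the floor (12 mm above the counter). The point listed is the centre of the floor; z is up. x and y are square to its sides.
- stand_oblong_floor (a point): Oblong stand, 102 mm (x) by 54 mm (y) inside the rim (112 x 64 mm outside). Pale wood with a rim, fixed to the counter; floor 6 mm above the counter, rim 5 mm wide standing 6 mm above the floor (12 mm above the counter). The point listed is the centre of the floor; z is up. x along its length.
Not all that is in view belongs to the job. What is shaped like the part that bears tin_c but blue, purple or turquoise is not meant.

How it is judged:
By the outcome, as a careful person would: the job done as asked, in the order asked, and still so for the second after the job is handed in, with the robot touching nothing.
It also fails if it takes over 115 s, if anything falls off the work surface, if the arm or the gripper's body presses on something with over 40 N, if the wrist force passes 120 N, or if a joint passes its speed limit or range.

## Working session

There is one attempt and no reset: what is moved stays moved. The work goes in short steps, Python scripts to look and compute and a tool call to move; the robot and the scene stay as the last step left them, time stands still between calls to the robot, and variables do not carry over. Pictures are saved under pics/ and viewed, and the job is handed in when it is done.

Besides the shell and the picture viewer there is one more tool, called after "Emit:" by a JSON object that holds its "fn" and its "kwargs", one argument or row to a line. jog_arm: Moves the arm, as the interface text tells. Its arguments: {"type":"object","properties":{"series":{"type":"array"}},"required":["series"]}

```bash
mkdir -p pics; ls
python3 - <<'E'
from cell import env
import cv2,numpy as np
np.set_printoptions(precision=4,suppress=True)
s=env.state()
for k in s: print(k,s[k])
for n in("side","top"):
    im=env.read_camera(n); cv2.imwrite(f"pics/{n}0.png",im[:,:,::-1]); print(n,env.camera_info(n))
E
```

```text
pics
t 0.0
joints [ 1.0104  0.4915  1.5595 -0.      1.0917 -0.1056]
qvel [-0.0008 -0.0003 -0.0001  0.0004 -0.0002  0.0007]
tau [  0.0008 -61.2665 -25.818    0.0693   0.0483  -0.0001]
eef_pos [274.4126 561.2626 225.0677]
tcp_rot [-1.5707  0.0011  1.116 ]
ft_force [-0.9533  0.2325 -0.07  ]
moment [0.0122 0.0159 0.027 ]
opening 1.0022077371243687
side {'camera_matrix': array([[363.1554,   0.    , 254.3382],
       [  0.    , 363.1554, 193.9679],
       [  0.    ,   0.    ,   1.    ]]), 'R': array([[ 0.7145, -0.6996,  0.0125],
       [-0.4641, -0.4872, -0.7397],
       [ 0.5236,  0.5227, -0.6728]]), 't': array([-374.2569,  249.6238,  820.7664])}
top {'camera_matrix': array([[405.8084,   0.    , 267.1881],
       [  0.    , 405.8084, 199.882 ],
       [  0.    ,   0.    ,   1.    ]]), 'R': array([[-0.0234, -0.9997, -0.0032],
       [-0.9958,  0.0236, -0.089 ],
       [ 0.089 ,  0.0011, -0.996 ]]), 't': array([ -28.0242,  486.7807, 1183.7907])}
```

View pics/side0.png

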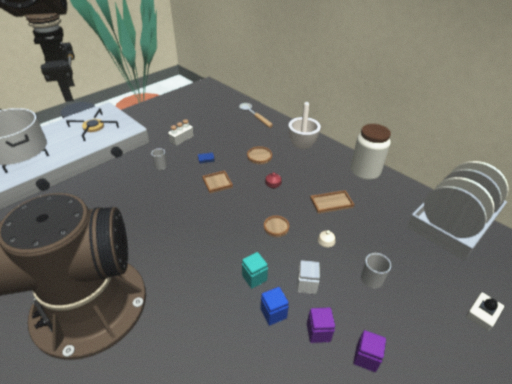

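View pics/top0.png

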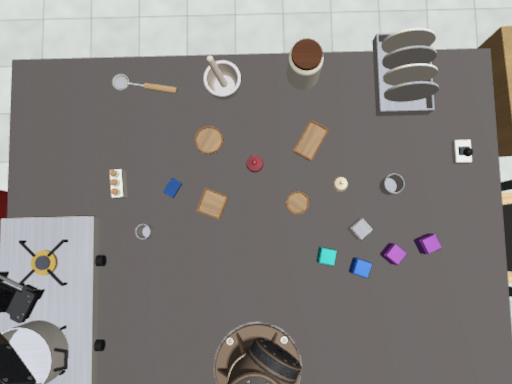

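```bash
cat > h.py <<'E'
import cv2,numpy as np
np.set_printoptions(precision=2,suppress=True)
from cell import env
def ray(n,u,v,z):
    c=env.camera_info(n);K,R,t=c["camera_matrix"],c["R"],c["t"]
    d=R.T@np.linalg.solve(K,np.array([u,v,1.]));o=-R.T@t
    return o+d*(z-o[2])/d[2]
def proj(n,X):
    c=env.camera_info(n);p=c["camera_matrix"]@(c["R"]@np.array(X,float)+c["t"]);return p[:2]/p[2]
def tri(pts):
    A=[];b=[]
    for n,(u,v) in pts:
        c=env.camera_info(n);K,R,t=c["camera_matrix"],c["R"],c["t"]
        d=R.T@np.linalg.solve(K,np.array([u,v,1.]));d/=np.linalg.norm(d);o=-R.T@t
        P=np.eye(3)-np.outer(d,d);A.append(P);b.append(P@o)
    return np.linalg.lstsq(np.vstack(A),np.hstack(b),rcond=None)[0]
def crop(src,out,x0,y0,x1,y1,s):
    im=cv2.imread(src)[y0:y1,x0:x1];cv2.imwrite(out,cv2.resize(im,None,fx=s,fy=s,interpolation=cv2.INTER_CUBIC))
E
python3 - <<'E'
from h import *
crop("pics/top0.png","pics/t_a.png",90,110,240,250,5)
crop("pics/top0.png","pics/t_b.png",280,110,440,280,3.5)
crop("pics/side0.png","pics/s_a.png",130,100,350,250,3.6)
crop("pics/side0.png","pics/s_b.png",230,180,410,375,3)
print([env.state()[k] for k in("t",)])
E
```

```text
[0.1]
```

View pics/t_a.png

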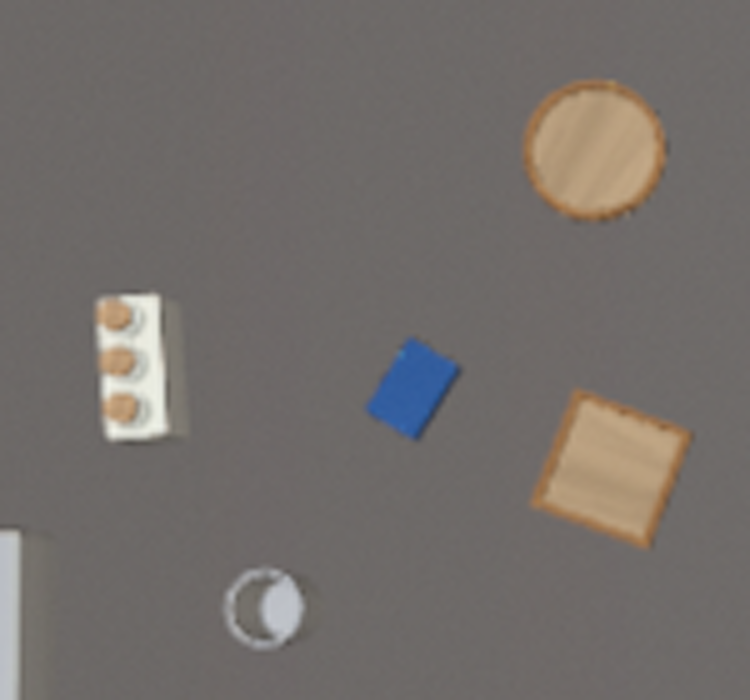

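View pics/t_b.png

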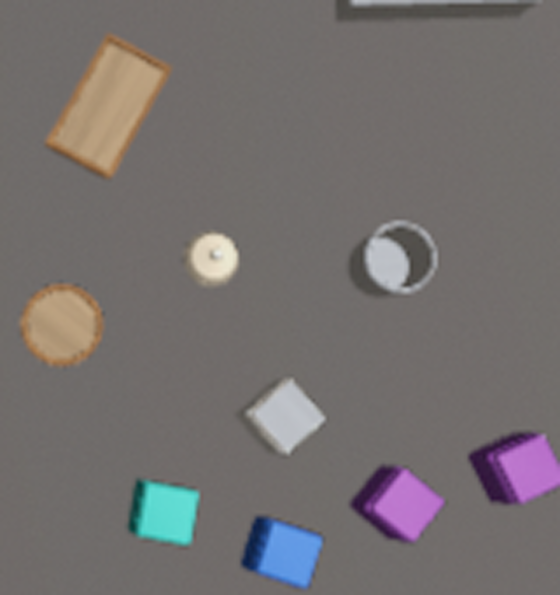

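View pics/s_a.png

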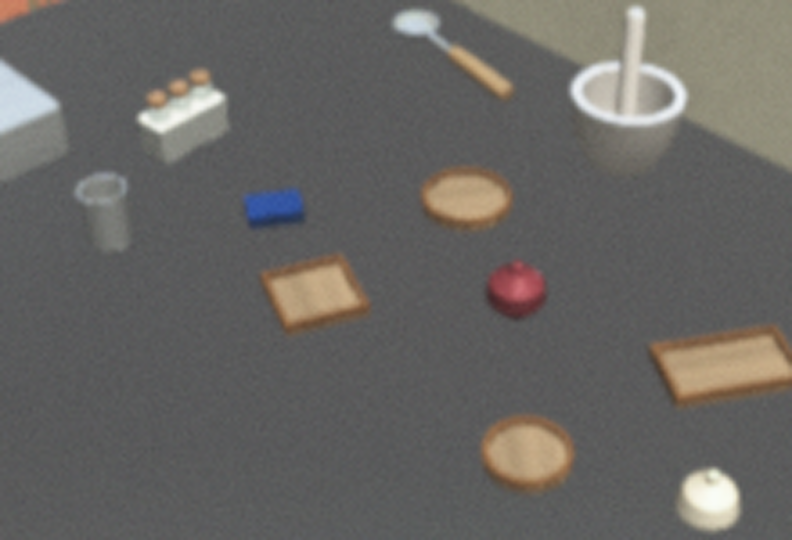

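View pics/s_b.png

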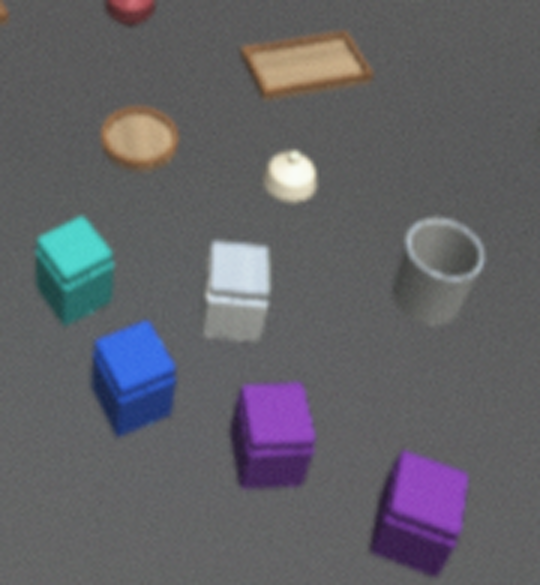

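```bash
cat > m.py <<'E'
from h import *
ims={n:cv2.imread(f"pics/{n}0.png") for n in("side","top")}
def blobs(n,lo,hi,box,minA=60):
    hsv=cv2.cvtColor(ims[n],cv2.COLOR_BGR2HSV);m=cv2.inRange(hsv,np.array(lo),np.array(hi))
    k=np.zeros_like(m);x0,y0,x1,y1=box;k[y0:y1,x0:x1]=255;m&=k
    m=cv2.morphologyEx(m,cv2.MORPH_CLOSE,np.ones((3,3)))
    cs,_=cv2.findContours(m,cv2.RETR_EXTERNAL,cv2.CHAIN_APPROX_NONE)
    return [c[:,0,:].astype(float) for c in cs if cv2.contourArea(c)>minA]
def world(n,c,z): return np.array([ray(n,u,v,z)[:2] for u,v in c]).astype(np.float32)
if __name__=="__main__":
    print("WOOD")
    for n,box in(("top",(180,110,340,230)),("side",(190,135,370,250))):
        for c in blobs(n,(5,70,60),(25,255,255),box):
            w=world(n,c,9); r=cv2.minAreaRect(w);M=cv2.moments(w)
            print(n,c.mean(0),"rect",np.array(r[0]),np.array(r[1]),r[2],"cen",np.array([M['m10'],M['m01']])/M['m00'])
E
python3 m.py
python3 - <<'E'
from m import *
for n,pts in(("top",[(117,183),(143,232),(361,229),(394,184),(390,188),(361,215)]),("side",[(305,270),(308,285),(376,262),(375,278),(181,135)])):
    h=cv2.cvtColor(ims[n],cv2.COLOR_BGR2HSV)
    for p in pts: print(n,p,h[p[1],p[0]])
print(cv2.cvtColor(ims["top"],cv2.COLOR_BGR2HSV)[250,250],cv2.cvtColor(ims["side"],cv2.COLOR_BGR2HSV)[250,200])
E
```

```text
WOOD
top [297.2  202.29] rect [ 477.96 -129.45] [69.9  68.23] 43.460323333740234 cen [ 477.7  -129.21]
top [211.6  203.29] rect [481.2  126.81] [77.62 77.18] 68.18453979492188 cen [481.21 126.87]
top [208.34 139.65] rect [675.94 134.83] [82.3  83.92] 89.2264404296875 cen [675.75 135.04]
top [310.46 139.91] rect [ 667.75 -175.65] [ 65.46 115.41] 59.18959045410156 cen [ 667.58 -175.68]
side [275.91 225.39] rect [ 478.65 -133.04] [78.47 68.82] 44.476375579833984 cen [ 477.85 -132.16]
side [331.43 201.19] rect [ 668.07 -179.38] [ 75.68 116.16] 59.048057556152344 cen [ 667.71 -179.08]
side [216.87 181.25] rect [482.08 123.13] [88.76 78.88] 68.75012969970703 cen [481.56 123.23]
side [259.21 154.51] rect [677.15 131.51] [97.82 85.36] 46.537322998046875 cen [675.97 131.77]
top (117, 183) [ 25  16 194]
top (143, 232) [110  12 198]
top (361, 229) [110  12 196]
top (394, 184) [107  12 198]
top (390, 188) [108  13 199]
top (361, 215) [ 11  18 113]
side (305, 270) [102  28 227]
side (308, 285) [ 45   7 143]
side (376, 262) [ 42  11 113]
side (375, 278) [ 30   9 108]
side (181, 135) [ 38  14 145]
[ 10  14 111] [ 0  3 93]
```

Run:
```python
from m import *
f=lambda x,y,s,x0,y0:((x+.5)/s-.5+x0,(y+.5)/s-.5+y0)
a=f(400,257,3.5,280,110);b=f(444,249,3,230,180)
print("big",ray("top",*a,64),ray("side",*b,64),tri([("top",a),("side",b)]))
a=f(264,607,5,90,110);b=f(102,189,3.6,130,100)
print("small",ray("top",*a,56),ray("side",*b,56),tri([("top",a),("side",b)]))
b=f(240,267.5,3,230,180);print("tin side",ray("side",*b,66))
# corks tops side
for p in((156,98),(178,87),(200,76)): print("cork side",ray("side",*f(*p,3.6,130,100),62))
for p in((115,315),(117,361),(121,406)): print("cork top",ray("top",*f(*p,5,90,110),62))
for nm,box,z in(("tin",(340,210,385,250),66),("rack",(105,165,130,203),40),("bigring",(375,168,412,200),64),("smallring",(130,220,156,245),56)):
    h=cv2.cvtColor(ims["top"],cv2.COLOR_BGR2HSV)
    for c in blobs("top",(0,0,145 if nm in("tin","rack") else 130),(180,60 if nm!='rack' else 200,255),box,20):
        w=world("top",c,z);r=cv2.minAreaRect(w);print(nm,np.array(r[0]),np.array(r[1]),r[2],"px",c.min(0),c.max(0))
    q=[]
for c in blobs("side",(80,15,180),(130,80,255),(290,255,325,290),20):
    w=world("side",c,66);r=cv2.minAreaRect(w);print("tinside",np.array(r[0]),np.array(r[1]),r[2])
for n,cor,z in(("tin",[f(*p,3.5,280,110) for p in((246,414),(288,379),(326,418),(287,454))],66),("rack",[f(*p,5,90,110) for p in((96,298),(160,292),(168,432),(107,439))],40)):
    w=np.array([ray("top",*p,z)[:2] for p in cor]);print(n,w.mean(0));e=np.roll(w,-1,0)-w;print(np.hypot(*e.T),np.degrees(np.arctan2(e[:,1],e[:,0])))
for nm,box in(("blue",(345,255,380,285)),("teal",(310,240,345,270)),("purple",(380,240,445,270))):
    for c in blobs("top",(75,120,130),(160,255,255),box): 
        w=world("top",c,66);r=cv2.minAreaRect(w);print(nm,np.array(r[0]),np.array(r[1]),r[2])
```

```text
big [ 522.05 -404.74   64.  ] [ 522.03 -407.51   64.  ] [ 522.96 -406.29   61.85]
small [401.8  320.46  56.  ] [403.01 317.68  56.  ] [402.86 320.09  54.84]
tin side [ 393.87 -310.22   66.  ]
cork side [520.03 401.09  62.  ]
cork side [547.2  403.02  62.  ]
cork side [575.04 405.    62.  ]
cork top [572.15 405.5   62.  ]
cork top [545.3  404.06  62.  ]
cork top [519.1  401.48  62.  ]
tin [ 394.46 -305.68] [46.46 45.81] 39.22757339477539 px [351. 218.] [372. 239.]
rack [545.07 404.17] [85.7  38.12] 4.256864070892334 px [109. 169.] [123. 197.]
bigring [ 522.35 -404.98] [56.33 57.94] 43.02151107788086 px [384. 173.] [404. 193.]
smallring [400.4  320.29] [43.4 42.9] 88.66006469726562 px [135. 224.] [150. 239.]
tinside [ 388.93 -312.79] [55.2  39.48] 38.20356750488281
tin [ 393.91 -305.65]
[44.81 43.72 43.4  45.9 ] [ -52.   -137.73  130.72   43.9 ]
rack [545.84 403.21]
[37.84 83.3  35.9  84.06] [ -85.95 -176.28   95.23    5.05]
blue [ 283.36 -301.47] [45.88 44.35] 70.25849914550781
teal [ 318.31 -205.52] [44.41 44.69] 78.29440307617188
```

Emit:
{"fn": "jog_arm", "kwargs": {
  "series": [
    {"dx":0.027,"dy":-0.038},
    {"dx":0.027,"dy":-0.038},
    {"dx":0.027,"dy":-0.038},
    {"dx":0.027,"dy":-0.038},
    {"dx":0.027,"dy":-0.038},
    {"dx":0.027,"dy":-0.038},
    {"dx":0.027,"dy":-0.038},
    {"dx":0.027,"dy":-0.038},
    {"dx":0.027,"dy":-0.038},
    {"dx":0.027,"dy":-0.038},
    {"dx":0.027,"dy":-0.038},
    {"dx":0.027,"dy":-0.038}
  ]
}}

```text
$.series[0]: bad value
```

Emit:
{"fn": "jog_arm", "kwargs": {
  "series": [
    {"dx":0.027,"dy":-0.038,"dz":0,"rx":0,"ry":0,"rz":0,"gripper":1}
  ]
}}

```text
t: 0.2
eef_pos: [299.8, 525.5, 224.9]
tcp_rot: [-1.57, -0.0, 1.12]
ft_force: [1.5, -0.2, 0.5]
opening: 0.999
```

Emit:
{"fn": "jog_arm", "kwargs": {
  "series": [
    {"dx":0.027,"dy":-0.038,"dz":0,"rx":0,"ry":0,"rz":0,"gripper":1},
    {"dx":0.027,"dy":-0.038,"dz":0,"rx":0,"ry":0,"rz":0,"gripper":1},
    {"dx":0.027,"dy":-0.038,"dz":0,"rx":0,"ry":0,"rz":0,"gripper":1},
    {"dx":0.027,"dy":-0.038,"dz":0,"rx":0,"ry":0,"rz":0,"gripper":1},
    {"dx":0.027,"dy":-0.038,"dz":0,"rx":0,"ry":0,"rz":0,"gripper":1},
    {"dx":0.027,"dy":-0.038,"dz":0,"rx":0,"ry":0,"rz":0,"gripper":1},
    {"dx":0.027,"dy":-0.038,"dz":0,"rx":0,"ry":0,"rz":0,"gripper":1},
    {"dx":0.027,"dy":-0.038,"dz":0,"rx":0,"ry":0,"rz":0,"gripper":1},
    {"dx":0.027,"dy":-0.038,"dz":0,"rx":0,"ry":0,"rz":0,"gripper":1},
    {"dx":0.027,"dy":-0.038,"dz":0,"rx":0,"ry":0,"rz":0,"gripper":1},
    {"dx":0.027,"dy":-0.038,"dz":0,"rx":0,"ry":0,"rz":0,"gripper":1}
  ]
}}

```text
t: 1.3
eef_pos: [599.3, 103.7, 225.5]
tcp_rot: [-1.57, 0.0, 1.116]
ft_force: [0.2, 0.9, 0.9]
opening: 1.004
```

Emit:
{"fn": "jog_arm", "kwargs": {
  "series": [
    {"dx":-0.007,"dy":-0.046,"dz":0,"rx":0,"ry":0,"rz":0,"gripper":1},
    {"dx":-0.007,"dy":-0.046,"dz":0,"rx":0,"ry":0,"rz":0,"gripper":1},
    {"dx":-0.007,"dy":-0.046,"dz":0,"rx":0,"ry":0,"rz":0,"gripper":1},
    {"dx":-0.007,"dy":-0.046,"dz":0,"rx":0,"ry":0,"rz":0,"gripper":1},
    {"dx":-0.007,"dy":-0.046,"dz":0,"rx":0,"ry":0,"rz":0,"gripper":1},
    {"dx":-0.007,"dy":-0.046,"dz":0,"rx":0,"ry":0,"rz":0,"gripper":1},
    {"dx":-0.007,"dy":-0.046,"dz":0,"rx":0,"ry":0,"rz":0,"gripper":1},
    {"dx":-0.007,"dy":-0.046,"dz":-0.02,"rx":0,"ry":0,"rz":0,"gripper":1},
    {"dx":-0.007,"dy":-0.046,"dz":-0.02,"rx":0,"ry":0,"rz":0,"gripper":1},
    {"dx":-0.007,"dy":-0.046,"dz":-0.02,"rx":0,"ry":0,"rz":0,"gripper":1},
    {"dx":-0.007,"dy":-0.046,"dz":-0.02,"rx":0,"ry":0,"rz":0,"gripper":1},
    {"dx":0,"dy":-0.004,"dz":-0.02,"rx":0,"ry":0,"rz":0,"gripper":1}
  ]
}}

```text
t: 2.5
eef_pos: [520.4, -406.9, 125.2]
tcp_rot: [-1.571, 0.001, 1.112]
ft_force: [0.4, 0.3, -0.2]
opening: 1.0
```

Run:
```python
from h import *
for n in("side","top"):
    cv2.imwrite(f"pics/{n}1.png",env.read_camera(n)[:,:,::-1])
s=env.state();print(s["t"],s["eef_pos"],s["tcp_rot"],s["joints"])
p=np.array(s["eef_pos"]);x=np.array([np.cos(s["tcp_rot"][2]),np.sin(s["tcp_rot"][2]),0])
for n in("side","top"): print(n,proj(n,p),proj(n,p+[0,0,-11]+47*x),proj(n,p+[0,0,-11]-47*x))
crop("pics/side1.png","pics/s1.png",300,170,450,320,4);crop("pics/top1.png","pics/t1.png",330,110,460,260,4)
```

```text
2.6 [ 520.26 -402.64  123.45] [-1.57 -0.    1.11] [-0.76  0.65  1.57  0.    0.93 -1.87]
side [381.8  245.29] [369.28 233.3 ] [392.83 264.95]
top [399.9 180.9] [382.93 174.35] [414.35 188.56]
```

View pics/s1.png

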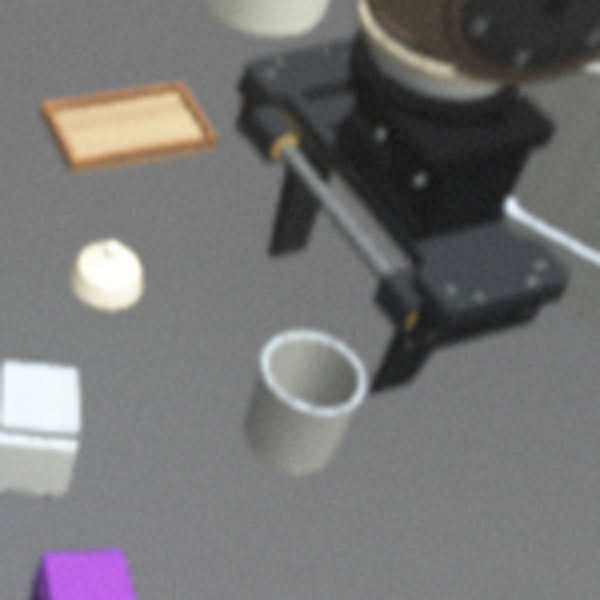

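View pics/t1.png

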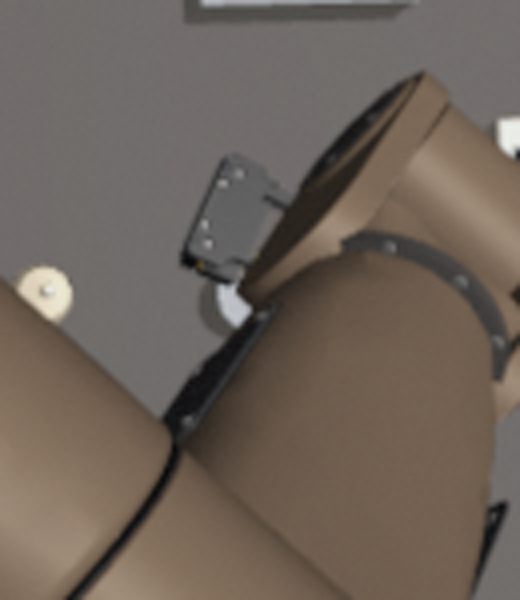

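Emit:
{"fn": "jog_arm", "kwargs": {
  "series": [
    {"dx":0.001,"dy":-0.001,"dz":-0.03,"rx":0,"ry":0,"rz":0,"gripper":1},
    {"dx":0,"dy":0,"dz":-0.03,"rx":0,"ry":0,"rz":0,"gripper":1},
    {"dx":0,"dy":0,"dz":-0.02,"rx":0,"ry":0,"rz":0,"gripper":1},
    {"dx":0,"dy":0,"dz":-0.016,"rx":0,"ry":0,"rz":0,"gripper":1},
    {"dx":0,"dy":0,"dz":0,"rx":0,"ry":0,"rz":0,"gripper":0.7},
    {"dx":0,"dy":0,"dz":0,"rx":0,"ry":0,"rz":0,"gripper":0.6},
    {"dx":0,"dy":0,"dz":0,"rx":0,"ry":0,"rz":0,"gripper":0.5},
    {"dx":0,"dy":0,"dz":0,"rx":0,"ry":0,"rz":0,"gripper":0.4},
    {"dx":0,"dy":0,"dz":0,"rx":0,"ry":0,"rz":0,"gripper":0.4},
    {"dx":0,"dy":0,"dz":0,"rx":0,"ry":0,"rz":0,"gripper":0.4}
  ]
}}

```text
t: 3.6
eef_pos: [523.1, -403.7, 31.5]
tcp_rot: [-1.572, 0.001, 1.116]
ft_force: [-1.0, -1.9, 4.3]
opening: 0.599
```

Emit:
{"fn": "jog_arm", "kwargs": {
  "series": [
    {"dx":0,"dy":0,"dz":0.01,"rx":0,"ry":0,"rz":0,"gripper":0.3},
    {"dx":0,"dy":0,"dz":0.03,"rx":0,"ry":0,"rz":0,"gripper":0.3},
    {"dx":0,"dy":0,"dz":0.03,"rx":0,"ry":0,"rz":0,"gripper":0.3},
    {"dx":0,"dy":0,"dz":0.03,"rx":0,"ry":0,"rz":0,"gripper":0.3},
    {"dx":0.005,"dy":0.015,"dz":0.02,"rx":0,"ry":0,"rz":0,"gripper":0.3},
    {"dx":0.0085,"dy":0.03,"dz":0,"rx":0,"ry":0,"rz":0,"gripper":0.3}
  ]
}}

```text
t: 4.2
eef_pos: [536.9, -359.6, 154.3]
tcp_rot: [-1.576, 0.001, 1.114]
ft_force: [0.7, 0.9, -2.0]
opening: 0.599
```

Emit:
{"fn": "jog_arm", "kwargs": {
  "series": [
    {"dx":0.013,"dy":0.045,"dz":0,"rx":0,"ry":0,"rz":0,"gripper":0.3},
    {"dx":0.013,"dy":0.045,"dz":0,"rx":0,"ry":0,"rz":0,"gripper":0.3},
    {"dx":0.013,"dy":0.045,"dz":0,"rx":0,"ry":0,"rz":0,"gripper":0.3},
    {"dx":0.013,"dy":0.045,"dz":0,"rx":0,"ry":0,"rz":0,"gripper":0.3},
    {"dx":0.013,"dy":0.045,"dz":0,"rx":0,"ry":0,"rz":0,"gripper":0.3},
    {"dx":0.013,"dy":0.045,"dz":0,"rx":0,"ry":0,"rz":0,"gripper":0.3},
    {"dx":0.013,"dy":0.045,"dz":0,"rx":0,"ry":0,"rz":0,"gripper":0.3},
    {"dx":0.013,"dy":0.045,"dz":0,"rx":0,"ry":0,"rz":0,"gripper":0.3},
    {"dx":0.013,"dy":0.045,"dz":0,"rx":0,"ry":0,"rz":0,"gripper":0.3},
    {"dx":0.013,"dy":0.045,"dz":0,"rx":0,"ry":0,"rz":0,"gripper":0.3},
    {"dx":0.01,"dy":0.03,"dz":0,"rx":0,"ry":0,"rz":0,"gripper":0.3},
    {"dx":0,"dy":0.014,"dz":0,"rx":0,"ry":0,"rz":0,"gripper":0.3}
  ]
}}

```text
t: 5.4
eef_pos: [676.6, 138.8, 150.8]
tcp_rot: [-1.571, -0.0, 1.118]
ft_force: [-0.6, -0.8, -1.8]
opening: 0.595
```

Run:
```python
from h import *
for n in("side","top"):
    cv2.imwrite(f"pics/{n}2.png",env.read_camera(n)[:,:,::-1])
s=env.state();print(s["t"],s["eef_pos"],s["tcp_rot"],s["opening"],s["ft_force"])
crop("pics/side2.png","pics/s2.png",190,70,340,220,4)
```

```text
5.5 [675.78 137.41 150.65] [-1.57  0.    1.12] 0.5975158402645339 [ 0.19 -0.29 -1.65]
```

View pics/s2.png

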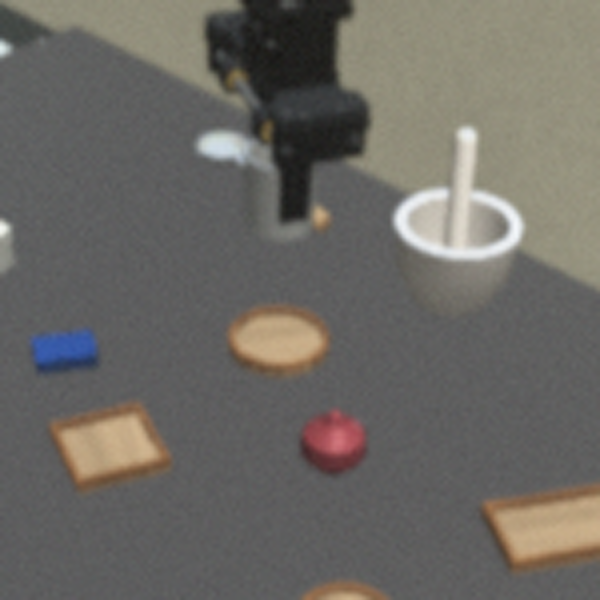

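Run:
```python
from h import *
print(ray("side",(278+.5)/4-.5+190,(226+.5)/4-.5+70,120), proj("side",(676,133.5,120)), proj("side",(676,138,120)), proj("side",(676,133.5,152)))
crop("pics/side2.png","pics/s2b.png",240,95,290,165,8)
r=[]
for i in range(5):
    env.read_camera("top"); r.append(env.state()["eef_pos"])
print(np.array(r))
```

```text
[674.2  133.81 120.  ] [259.59 125.96] [258.6  125.41] [259.82 117.15]
[[675.78 135.9  150.7 ]
 [675.91 134.95 150.76]
 [676.06 134.44 150.8 ]
 [676.19 134.25 150.88]
 [676.3  134.24 150.91]]
```

View pics/s2b.png

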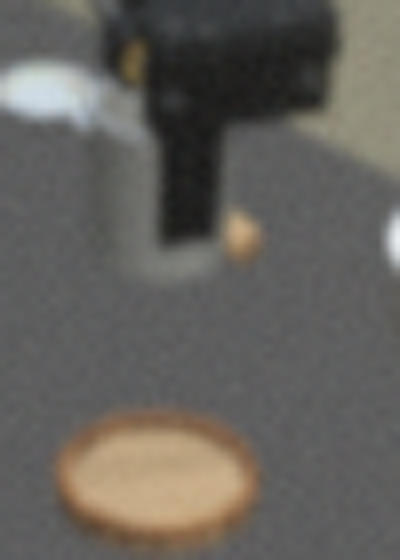

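Emit:
{"fn": "jog_arm", "kwargs": {
  "series": [
    {"dx":0,"dy":0,"dz":-0.03,"rx":0,"ry":0,"rz":0,"gripper":0.3},
    {"dx":0,"dy":0,"dz":-0.03,"rx":0,"ry":0,"rz":0,"gripper":0.3},
    {"dx":0,"dy":0,"dz":-0.025,"rx":0,"ry":0,"rz":0,"gripper":0.3},
    {"dx":0,"dy":0,"dz":-0.015,"rx":0,"ry":0,"rz":0,"gripper":0.3},
    {"dx":0,"dy":0,"dz":-0.01,"rx":0,"ry":0,"rz":0,"gripper":0.3},
    {"dx":0,"dy":0,"dz":0,"rx":0,"ry":0,"rz":0,"gripper":0.3},
    {"dx":0,"dy":0,"dz":0,"rx":0,"ry":0,"rz":0,"gripper":0.3},
    {"dx":0,"dy":0,"dz":-0.001,"rx":0,"ry":0,"rz":0,"gripper":0.3},
    {"dx":0,"dy":0,"dz":0,"rx":0,"ry":0,"rz":0,"gripper":0.3}
  ]
}}

```text
t: 6.65
eef_pos: [676.7, 135.9, 40.6]
tcp_rot: [-1.572, -0.001, 1.116]
ft_force: [0.0, 0.2, -2.2]
opening: 0.601
```

Emit:
{"fn": "jog_arm", "kwargs": {
  "series": [
    {"dx":0,"dy":0,"dz":-0.001,"rx":0,"ry":0,"rz":0,"gripper":0.3},
    {"dx":0,"dy":0,"dz":0,"rx":0,"ry":0,"rz":0,"gripper":0.3}
  ]
}}

```text
t: 6.85
eef_pos: [676.4, 135.9, 38.9]
tcp_rot: [-1.571, -0.0, 1.116]
ft_force: [0.3, 0.1, -0.7]
opening: 0.598
```

Emit:
{"fn": "jog_arm", "kwargs": {
  "series": [
    {"dx":0,"dy":0,"dz":-0.001,"rx":0,"ry":0,"rz":0,"gripper":0.3},
    {"dx":0,"dy":0,"dz":0,"rx":0,"ry":0,"rz":0,"gripper":0.3}
  ]
}}

```text
t: 7.05
eef_pos: [676.4, 135.9, 37.6]
tcp_rot: [-1.571, -0.0, 1.116]
ft_force: [0.2, 0.5, -1.9]
opening: 0.597
```

Emit:
{"fn": "jog_arm", "kwargs": {
  "series": [
    {"dx":0,"dy":-0.001,"dz":-0.001,"rx":0,"ry":0,"rz":0,"gripper":0.3},
    {"dx":0,"dy":0,"dz":0,"rx":0,"ry":0,"rz":0,"gripper":0.3}
  ]
}}

```text
t: 7.25
eef_pos: [676.7, 135.4, 37.4]
tcp_rot: [-1.571, -0.001, 1.116]
ft_force: [-1.8, 3.3, 4.8]
opening: 0.601
```

Emit:
{"fn": "jog_arm", "kwargs": {
  "series": [
    {"dx":0,"dy":0,"dz":-0.0005,"rx":0,"ry":0,"rz":0,"gripper":0.3},
    {"dx":0,"dy":0,"dz":0,"rx":0,"ry":0,"rz":0,"gripper":0.3}
  ]
}}

```text
t: 7.45
eef_pos: [676.8, 135.4, 37.4]
tcp_rot: [-1.572, -0.001, 1.116]
ft_force: [-2.4, 2.8, 9.3]
opening: 0.602
```

Emit:
{"fn": "jog_arm", "kwargs": {
  "series": [
    {"dx":0,"dy":0,"dz":-0.0005,"rx":0,"ry":0,"rz":0,"gripper":0.3},
    {"dx":0,"dy":0,"dz":0,"rx":0,"ry":0,"rz":0,"gripper":0.3}
  ]
}}

```text
t: 7.65
eef_pos: [676.8, 135.4, 37.3]
tcp_rot: [-1.572, -0.001, 1.116]
ft_force: [-4.0, 2.1, 12.4]
opening: 0.602
```

Emit:
{"fn": "jog_arm", "kwargs": {
  "series": [
    {"dx":0,"dy":0,"dz":0.001,"rx":0,"ry":0,"rz":0,"gripper":0.63},
    {"dx":0,"dy":0,"dz":0,"rx":0,"ry":0,"rz":0,"gripper":0.7},
    {"dx":0,"dy":0,"dz":0,"rx":0,"ry":0,"rz":0,"gripper":0.85},
    {"dx":0,"dy":0,"dz":0,"rx":0,"ry":0,"rz":0,"gripper":0.9},
    {"dx":0,"dy":0,"dz":0,"rx":0,"ry":0,"rz":0,"gripper":0.95},
    {"dx":0,"dy":0,"dz":0.01,"rx":0,"ry":0,"rz":0,"gripper":1},
    {"dx":0,"dy":0,"dz":0.02,"rx":0,"ry":0,"rz":0,"gripper":1},
    {"dx":0,"dy":0,"dz":0.04,"rx":0,"ry":0,"rz":0,"gripper":1},
    {"dx":0,"dy":0,"dz":0.04,"rx":0,"ry":0,"rz":0,"gripper":1}
  ]
}}

```text
t: 8.55
eef_pos: [676.1, 134.8, 148.1]
tcp_rot: [-1.57, 0.0, 1.116]
ft_force: [-0.3, 0.2, 0.7]
opening: 0.998
```

Emit:
{"fn": "jog_arm", "kwargs": {
  "series": [
    {"dx":-0.034,"dy":0.023,"dz":0,"rx":0,"ry":0,"rz":0,"gripper":1},
    {"dx":-0.034,"dy":0.023,"dz":0,"rx":0,"ry":0,"rz":0,"gripper":1},
    {"dx":-0.034,"dy":0.023,"dz":0,"rx":0,"ry":0,"rz":0,"gripper":1},
    {"dx":-0.034,"dy":0.023,"dz":0,"rx":0,"ry":0,"rz":0,"gripper":1},
    {"dx":-0.034,"dy":0.023,"dz":0,"rx":0,"ry":0,"rz":0,"gripper":1},
    {"dx":-0.034,"dy":0.023,"dz":0,"rx":0,"ry":0,"rz":0,"gripper":1},
    {"dx":-0.034,"dy":0.023,"dz":0,"rx":0,"ry":0,"rz":0,"gripper":1},
    {"dx":-0.034,"dy":0.023,"dz":0,"rx":0,"ry":0,"rz":0,"gripper":1},
    {"dx":0,"dy":0,"dz":-0.02,"rx":0,"ry":0,"rz":0,"gripper":1},
    {"dx":0,"dy":0,"dz":-0.02,"rx":0,"ry":0,"rz":0,"gripper":1},
    {"dx":0,"dy":0,"dz":0,"rx":0,"ry":0,"rz":0,"gripper":1},
    {"dx":0,"dy":0,"dz":0,"rx":0,"ry":0,"rz":0,"gripper":1}
  ]
}}

```text
t: 9.75
eef_pos: [404.6, 318.9, 107.3]
tcp_rot: [-1.571, -0.0, 1.116]
ft_force: [0.3, -0.8, 0.5]
opening: 1.001
```

Run:
```python
from h import *
for n in("side","top"):
    cv2.imwrite(f"pics/{n}3.png",env.read_camera(n)[:,:,::-1])
s=env.state();print(s["t"],s["eef_pos"],s["tcp_rot"],s["opening"],s["ft_force"])
crop("pics/side3.png","pics/s3.png",130,70,330,220,4)
crop("pics/top3.png","pics/t3.png",110,100,260,240,4)
```

```text
9.85 [404.95 318.91 107.7 ] [-1.57 -0.    1.12] 0.9988665775349203 [-0.23  0.65  0.24]
```

View pics/s3.png

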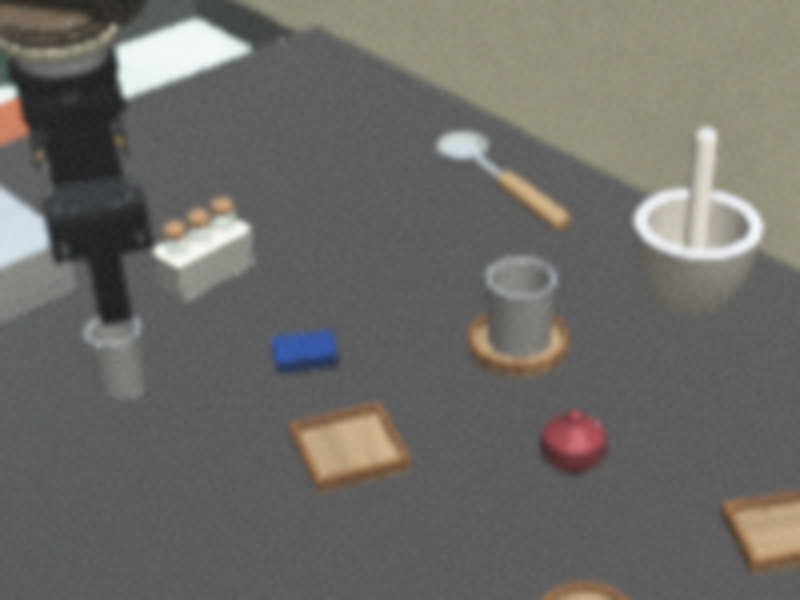

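View pics/t3.png

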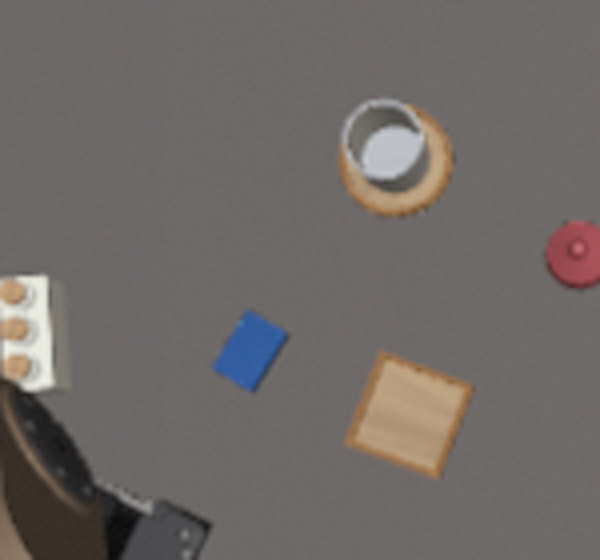

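Emit:
{"fn": "jog_arm", "kwargs": {
  "series": [
    {"dx":-0.0025,"dy":0,"dz":-0.03,"rx":0,"ry":0,"rz":0,"gripper":1},
    {"dx":0,"dy":0,"dz":-0.03,"rx":0,"ry":0,"rz":0,"gripper":1},
    {"dx":0,"dy":0,"dz":-0.015,"rx":0,"ry":0,"rz":0,"gripper":0.8},
    {"dx":0,"dy":0,"dz":-0.006,"rx":0,"ry":0,"rz":0,"gripper":0.7},
    {"dx":0,"dy":0,"dz":0,"rx":0,"ry":0,"rz":0,"gripper":0.6},
    {"dx":0,"dy":0,"dz":0,"rx":0,"ry":0,"rz":0,"gripper":0.5},
    {"dx":0,"dy":0,"dz":0,"rx":0,"ry":0,"rz":0,"gripper":0.4},
    {"dx":0,"dy":0,"dz":0,"rx":0,"ry":0,"rz":0,"gripper":0.3},
    {"dx":0,"dy":0,"dz":0,"rx":0,"ry":0,"rz":0,"gripper":0.2},
    {"dx":0,"dy":0,"dz":0,"rx":0,"ry":0,"rz":0,"gripper":0.2},
    {"dx":0,"dy":0,"dz":0,"rx":0,"ry":0,"rz":0,"gripper":0.2},
    {"dx":0,"dy":0,"dz":0,"rx":0,"ry":0,"rz":0,"gripper":0.2}
  ]
}}

```text
t: 11.05
eef_pos: [402.2, 319.1, 26.1]
tcp_rot: [-1.571, -0.001, 1.116]
ft_force: [0.1, 1.4, 6.0]
opening: 0.45
```

Emit:
{"fn": "jog_arm", "kwargs": {
  "series": [
    {"dx":0,"dy":0,"dz":0.01,"rx":0,"ry":0,"rz":0,"gripper":0.2},
    {"dx":0,"dy":0,"dz":0.03,"rx":0,"ry":0,"rz":0,"gripper":0.2},
    {"dx":0,"dy":0,"dz":0.03,"rx":0,"ry":0,"rz":0,"gripper":0.2},
    {"dx":0.004,"dy":-0.01,"dz":0.03,"rx":0,"ry":0,"rz":0,"gripper":0.2},
    {"dx":0.01,"dy":-0.02,"dz":0.02,"rx":0,"ry":0,"rz":0,"gripper":0.2},
    {"dx":0.01,"dy":-0.03,"dz":0,"rx":0,"ry":0,"rz":0,"gripper":0.2}
  ]
}}

```text
t: 11.65
eef_pos: [426.8, 259.3, 148.7]
tcp_rot: [-1.574, -0.004, 1.118]
ft_force: [0.2, 0.2, -1.2]
opening: 0.453
```

Emit:
{"fn": "jog_arm", "kwargs": {
  "series": [
    {"dx":0.006,"dy":-0.042,"dz":0,"rx":0,"ry":0,"rz":0,"gripper":0.2},
    {"dx":0.006,"dy":-0.042,"dz":0,"rx":0,"ry":0,"rz":0,"gripper":0.2},
    {"dx":0.006,"dy":-0.042,"dz":0,"rx":0,"ry":0,"rz":0,"gripper":0.2},
    {"dx":0.006,"dy":-0.042,"dz":0,"rx":0,"ry":0,"rz":0,"gripper":0.2},
    {"dx":0.006,"dy":-0.042,"dz":0,"rx":0,"ry":0,"rz":0,"gripper":0.2},
    {"dx":0.006,"dy":-0.042,"dz":0,"rx":0,"ry":0,"rz":0,"gripper":0.2},
    {"dx":0.006,"dy":-0.042,"dz":0,"rx":0,"ry":0,"rz":0,"gripper":0.2},
    {"dx":0.006,"dy":-0.042,"dz":0,"rx":0,"ry":0,"rz":0,"gripper":0.2},
    {"dx":0.004,"dy":-0.036,"dz":0,"rx":0,"ry":0,"rz":0,"gripper":0.2},
    {"dx":0,"dy":-0.018,"dz":0,"rx":0,"ry":0,"rz":0,"gripper":0.2},
    {"dx":0,"dy":0,"dz":-0.02,"rx":0,"ry":0,"rz":0,"gripper":0.2},
    {"dx":0,"dy":0,"dz":-0.02,"rx":0,"ry":0,"rz":0,"gripper":0.2}
  ]
}}

```text
t: 12.85
eef_pos: [477.8, -132.0, 105.9]
tcp_rot: [-1.572, -0.0, 1.115]
ft_force: [0.9, 1.0, -1.4]
opening: 0.453
```

Run:
```python
from h import *
for n in("side","top"):
    cv2.imwrite(f"pics/{n}4.png",env.read_camera(n)[:,:,::-1])
for i in range(3): env.read_camera("side")
s=env.state();print(s["t"],s["eef_pos"],s["tcp_rot"],s["opening"],s["ft_force"])
crop("pics/side4.png","pics/s4.png",220,120,350,270,4)
print("big rim",ray("top",(384+.5)/4-.5+110,(143+.5)/4-.5+100,70))
```

```text
13.1 [ 478.09 -131.12  106.51] [-1.57 -0.    1.12] 0.4531743912223854 [ 0.22  0.35 -0.65]
big rim [673.22 134.15  70.  ]
```

View pics/s4.png

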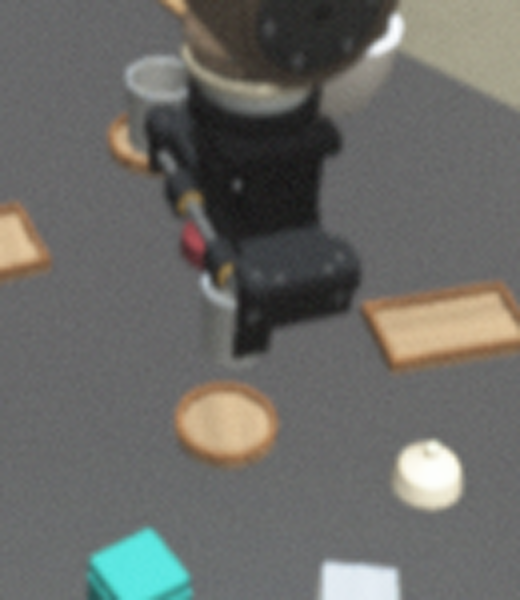

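Emit:
{"fn": "jog_arm", "kwargs": {
  "series": [
    {"dx":0,"dy":0,"dz":-0.03,"rx":0,"ry":0,"rz":0,"gripper":0.2},
    {"dx":0,"dy":0,"dz":-0.025,"rx":0,"ry":0,"rz":0,"gripper":0.2},
    {"dx":0,"dy":0,"dz":-0.012,"rx":0,"ry":0,"rz":0,"gripper":0.2},
    {"dx":0,"dy":0,"dz":-0.005,"rx":0,"ry":0,"rz":0,"gripper":0.2},
    {"dx":0,"dy":0,"dz":0,"rx":0,"ry":0,"rz":0,"gripper":0.2},
    {"dx":0,"dy":0,"dz":0,"rx":0,"ry":0,"rz":0,"gripper":0.2},
    {"dx":0,"dy":0,"dz":-0.001,"rx":0,"ry":0,"rz":0,"gripper":0.2},
    {"dx":0,"dy":0,"dz":0,"rx":0,"ry":0,"rz":0,"gripper":0.2}
  ]
}}

```text
t: 13.9
eef_pos: [478.1, -131.2, 33.2]
tcp_rot: [-1.572, -0.0, 1.116]
ft_force: [0.9, 0.6, -0.4]
opening: 0.453
```

Emit:
{"fn": "jog_arm", "kwargs": {
  "series": [
    {"dx":0,"dy":0,"dz":-0.0005,"rx":0,"ry":0,"rz":0,"gripper":0.2},
    {"dx":0,"dy":0,"dz":0,"rx":0,"ry":0,"rz":0,"gripper":0.2}
  ]
}}

```text
t: 14.1
eef_pos: [478.0, -131.2, 32.3]
tcp_rot: [-1.571, -0.0, 1.116]
ft_force: [0.6, -0.3, -0.9]
opening: 0.455
```

Emit:
{"fn": "jog_arm", "kwargs": {
  "series": [
    {"dx":0,"dy":0,"dz":-0.0005,"rx":0,"ry":0,"rz":0,"gripper":0.2},
    {"dx":0,"dy":0,"dz":0,"rx":0,"ry":0,"rz":0,"gripper":0.2}
  ]
}}

```text
t: 14.3
eef_pos: [478.1, -131.2, 32.1]
tcp_rot: [-1.571, -0.0, 1.116]
ft_force: [-1.0, 0.3, 5.8]
opening: 0.458
```

Emit:
{"fn": "jog_arm", "kwargs": {
  "series": [
    {"dx":0,"dy":0,"dz":0.0003,"rx":0,"ry":0,"rz":0,"gripper":0.5},
    {"dx":0,"dy":0,"dz":0,"rx":0,"ry":0,"rz":0,"gripper":0.6},
    {"dx":0,"dy":0,"dz":0,"rx":0,"ry":0,"rz":0,"gripper":0.75},
    {"dx":0,"dy":0,"dz":0,"rx":0,"ry":0,"rz":0,"gripper":0.85},
    {"dx":0,"dy":0,"dz":0,"rx":0,"ry":0,"rz":0,"gripper":0.9},
    {"dx":0,"dy":0,"dz":0.01,"rx":0,"ry":0,"rz":0,"gripper":0.95},
    {"dx":0,"dy":0,"dz":0.02,"rx":0,"ry":0,"rz":0,"gripper":1},
    {"dx":0,"dy":0,"dz":0.035,"rx":0,"ry":0,"rz":0,"gripper":1},
    {"dx":0,"dy":0,"dz":0.035,"rx":0,"ry":0,"rz":0,"gripper":1}
  ]
}}

```text
t: 15.2
eef_pos: [477.5, -131.0, 133.5]
tcp_rot: [-1.57, -0.0, 1.116]
ft_force: [-0.2, -0.5, 0.6]
opening: 0.994
```

Emit:
{"fn": "jog_arm", "kwargs": {
  "series": [
    {"dx":-0.013,"dy":-0.03,"dz":0,"rx":0,"ry":0,"rz":-6.1,"gripper":1},
    {"dx":-0.018,"dy":-0.037,"dz":0,"rx":0,"ry":0,"rz":-6.1,"gripper":1},
    {"dx":-0.018,"dy":-0.037,"dz":0,"rx":0,"ry":0,"rz":-6.1,"gripper":1},
    {"dx":-0.018,"dy":-0.037,"dz":0,"rx":0,"ry":0,"rz":-6.1,"gripper":1},
    {"dx":-0.016,"dy":-0.036,"dz":0,"rx":0,"ry":0,"rz":0,"gripper":1},
    {"dx":0,"dy":0,"dz":0,"rx":0,"ry":0,"rz":0,"gripper":1},
    {"dx":0,"dy":0,"dz":0,"rx":0,"ry":0,"rz":0,"gripper":1}
  ]
}}

```text
t: 15.9
eef_pos: [394.5, -308.5, 132.4]
tcp_rot: [-1.571, -0.0, 0.688]
ft_force: [-0.2, 0.7, 0.1]
opening: 0.999
```

Run:
```python
from h import *
for n in("side","top"):
    cv2.imwrite(f"pics/{n}5.png",env.read_camera(n)[:,:,::-1])
s=env.state();print(s["t"],s["eef_pos"],s["tcp_rot"],s["opening"],s["ft_force"])
crop("pics/side5.png","pics/s5.png",220,150,400,350,3)
```

```text
16.0 [ 395.06 -307.39  132.3 ] [-1.57 -0.    0.69] 1.0050229901039935 [-0.86  0.   -0.16]
```

View pics/s5.png

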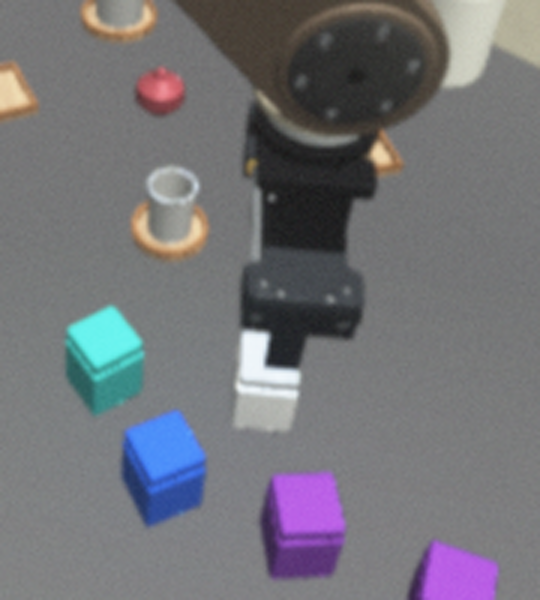

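Emit:
{"fn": "jog_arm", "kwargs": {
  "series": [
    {"dx":0,"dy":-0.0005,"dz":-0.03,"rx":0,"ry":0,"rz":0,"gripper":1},
    {"dx":0,"dy":0,"dz":-0.03,"rx":0,"ry":0,"rz":0,"gripper":1},
    {"dx":0,"dy":0,"dz":-0.03,"rx":0,"ry":0,"rz":0,"gripper":1},
    {"dx":0,"dy":0,"dz":-0.018,"rx":0,"ry":0,"rz":0,"gripper":0.85},
    {"dx":0,"dy":0,"dz":0,"rx":0,"ry":0,"rz":0,"gripper":0.7},
    {"dx":0,"dy":0,"dz":0,"rx":0,"ry":0,"rz":0,"gripper":0.6},
    {"dx":0,"dy":0,"dz":0,"rx":0,"ry":0,"rz":0,"gripper":0.5},
    {"dx":0,"dy":0,"dz":0,"rx":0,"ry":0,"rz":0,"gripper":0.4},
    {"dx":0,"dy":0,"dz":0,"rx":0,"ry":0,"rz":0,"gripper":0.2},
    {"dx":0,"dy":0,"dz":0,"rx":0,"ry":0,"rz":0,"gripper":0.2},
    {"dx":0,"dy":0,"dz":0,"rx":0,"ry":0,"rz":0,"gripper":0.2}
  ]
}}

```text
t: 17.1
eef_pos: [395.0, -308.8, 24.5]
tcp_rot: [-1.572, -0.0, 0.69]
ft_force: [-0.2, 1.7, 6.6]
opening: 0.484
```

Emit:
{"fn": "jog_arm", "kwargs": {
  "series": [
    {"dx":0,"dy":0,"dz":0.01,"rx":0,"ry":0,"rz":0,"gripper":0.2},
    {"dx":0,"dy":0,"dz":0.03,"rx":0,"ry":0,"rz":0,"gripper":0.2},
    {"dx":0,"dy":0,"dz":0.03,"rx":0,"ry":0,"rz":0,"gripper":0.2},
    {"dx":0,"dy":0,"dz":0.03,"rx":0,"ry":0,"rz":0,"gripper":0.2},
    {"dx":0.006,"dy":0.014,"dz":0.02,"rx":0,"ry":0,"rz":0,"gripper":0.2},
    {"dx":0.01,"dy":0.03,"dz":0,"rx":0,"ry":0,"rz":2,"gripper":0.2}
  ]
}}

```text
t: 17.7
eef_pos: [411.6, -266.0, 147.0]
tcp_rot: [-1.576, -0.001, 0.723]
ft_force: [0.3, 0.2, -1.6]
opening: 0.48
```

Emit:
{"fn": "jog_arm", "kwargs": {
  "series": [
    {"dx":0.007,"dy":0.04,"dz":0,"rx":0,"ry":0,"rz":3,"gripper":0.2},
    {"dx":0.007,"dy":0.042,"dz":0,"rx":0,"ry":0,"rz":3,"gripper":0.2},
    {"dx":0.007,"dy":0.042,"dz":0,"rx":0,"ry":0,"rz":3,"gripper":0.2},
    {"dx":0.007,"dy":0.042,"dz":0,"rx":0,"ry":0,"rz":3,"gripper":0.2},
    {"dx":0.007,"dy":0.042,"dz":0,"rx":0,"ry":0,"rz":3,"gripper":0.2},
    {"dx":0.007,"dy":0.042,"dz":0,"rx":0,"ry":0,"rz":3,"gripper":0.2},
    {"dx":0.007,"dy":0.042,"dz":0,"rx":0,"ry":0,"rz":3,"gripper":0.2},
    {"dx":0.007,"dy":0.042,"dz":0,"rx":0,"ry":0,"rz":3,"gripper":0.2},
    {"dx":0.007,"dy":0.036,"dz":0,"rx":0,"ry":0,"rz":2.9,"gripper":0.2},
    {"dx":0.007,"dy":0.02,"dz":0,"rx":0,"ry":0,"rz":0,"gripper":0.2},
    {"dx":0,"dy":0,"dz":-0.02,"rx":0,"ry":0,"rz":0,"gripper":0.2},
    {"dx":0,"dy":0,"dz":-0.02,"rx":0,"ry":0,"rz":0,"gripper":0.2}
  ]
}}

```text
t: 18.9
eef_pos: [481.0, 126.2, 104.3]
tcp_rot: [-1.572, -0.001, 1.196]
ft_force: [0.6, 0.7, -1.6]
opening: 0.485
```

Run:
```python
from h import *
for i in range(2): env.read_camera("side")
for n in("side","top"):
    cv2.imwrite(f"pics/{n}6.png",env.read_camera(n)[:,:,::-1])
s=env.state();print(s["t"],s["eef_pos"],s["tcp_rot"],s["opening"],s["ft_force"])
crop("pics/side6.png","pics/s6.png",160,100,290,230,5)
```

```text
19.1 [480.83 125.24 104.49] [-1.57  0.    1.19] 0.48536197768669 [ 0.3   0.11 -2.43]
```

View pics/s6.png

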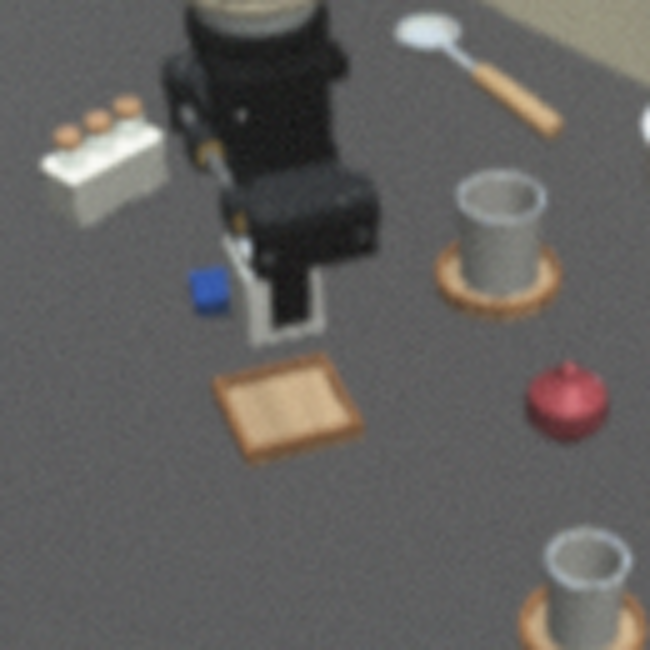

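Emit:
{"fn": "jog_arm", "kwargs": {
  "series": [
    {"dx":0,"dy":0,"dz":-0.03,"rx":0,"ry":0,"rz":0,"gripper":0.2},
    {"dx":0,"dy":0,"dz":-0.025,"rx":0,"ry":0,"rz":0,"gripper":0.2},
    {"dx":0,"dy":0,"dz":-0.012,"rx":0,"ry":0,"rz":0,"gripper":0.2},
    {"dx":0,"dy":0,"dz":-0.005,"rx":0,"ry":0,"rz":0,"gripper":0.2},
    {"dx":0,"dy":0,"dz":0,"rx":0,"ry":0,"rz":0,"gripper":0.2},
    {"dx":0,"dy":0,"dz":0,"rx":0,"ry":0,"rz":0,"gripper":0.2},
    {"dx":0,"dy":0,"dz":-0.001,"rx":0,"ry":0,"rz":0,"gripper":0.2},
    {"dx":0,"dy":0,"dz":0,"rx":0,"ry":0,"rz":0,"gripper":0.2}
  ]
}}

```text
t: 19.9
eef_pos: [481.1, 125.4, 31.5]
tcp_rot: [-1.572, -0.001, 1.195]
ft_force: [0.1, 0.2, -2.5]
opening: 0.483
```

Emit:
{"fn": "jog_arm", "kwargs": {
  "series": [
    {"dx":0,"dy":0,"dz":-0.0005,"rx":0,"ry":0,"rz":0,"gripper":0.2},
    {"dx":0,"dy":0,"dz":0,"rx":0,"ry":0,"rz":0,"gripper":0.2}
  ]
}}

```text
t: 20.1
eef_pos: [480.9, 125.4, 30.6]
tcp_rot: [-1.571, -0.0, 1.195]
ft_force: [0.4, 0.1, -1.5]
opening: 0.484
```

Emit:
{"fn": "jog_arm", "kwargs": {
  "series": [
    {"dx":0,"dy":0,"dz":-0.0005,"rx":0,"ry":0,"rz":0,"gripper":0.2},
    {"dx":0,"dy":0,"dz":0,"rx":0,"ry":0,"rz":0,"gripper":0.2}
  ]
}}

```text
t: 20.3
eef_pos: [480.9, 125.4, 30.5]
tcp_rot: [-1.571, -0.0, 1.195]
ft_force: [-2.5, -1.3, 7.4]
opening: 0.481
```

Emit:
{"fn": "jog_arm", "kwargs": {
  "series": [
    {"dx":0,"dy":0,"dz":0.0003,"rx":0,"ry":0,"rz":0,"gripper":0.52},
    {"dx":0,"dy":0,"dz":0,"rx":0,"ry":0,"rz":0,"gripper":0.6},
    {"dx":0,"dy":0,"dz":0,"rx":0,"ry":0,"rz":0,"gripper":0.75},
    {"dx":0,"dy":0,"dz":0,"rx":0,"ry":0,"rz":0,"gripper":0.85},
    {"dx":0,"dy":0,"dz":0,"rx":0,"ry":0,"rz":0,"gripper":0.9},
    {"dx":0,"dy":0,"dz":0.01,"rx":0,"ry":0,"rz":0,"gripper":0.9},
    {"dx":0,"dy":0,"dz":0.02,"rx":0,"ry":0,"rz":0,"gripper":0.9},
    {"dx":0,"dy":0,"dz":0.035,"rx":0,"ry":0,"rz":0,"gripper":0.9},
    {"dx":0,"dy":0,"dz":0.035,"rx":0,"ry":0,"rz":0,"gripper":0.9}
  ]
}}

```text
t: 21.2
eef_pos: [480.5, 125.3, 131.8]
tcp_rot: [-1.57, 0.0, 1.195]
ft_force: [0.9, 0.1, 0.4]
opening: 0.901
```

Emit:
{"fn": "jog_arm", "kwargs": {
  "series": [
    {"dx":0.007,"dy":0.03,"dz":0,"rx":0,"ry":0,"rz":5.2,"gripper":0.9},
    {"dx":0.01,"dy":0.042,"dz":0,"rx":0,"ry":0,"rz":5.2,"gripper":0.8},
    {"dx":0.01,"dy":0.042,"dz":0,"rx":0,"ry":0,"rz":5.2,"gripper":0.8},
    {"dx":0.01,"dy":0.042,"dz":0,"rx":0,"ry":0,"rz":5.2,"gripper":0.8},
    {"dx":0.01,"dy":0.042,"dz":0,"rx":0,"ry":0,"rz":5,"gripper":0.8},
    {"dx":0.01,"dy":0.042,"dz":0,"rx":0,"ry":0,"rz":0,"gripper":0.8},
    {"dx":0.008,"dy":0.038,"dz":0,"rx":0,"ry":0,"rz":0,"gripper":0.8},
    {"dx":0,"dy":0,"dz":0,"rx":0,"ry":0,"rz":0,"gripper":0.8},
    {"dx":0,"dy":0,"dz":0,"rx":0,"ry":0,"rz":0,"gripper":0.8}
  ]
}}

```text
t: 22.1
eef_pos: [545.4, 403.8, 130.4]
tcp_rot: [-1.57, 0.0, 1.646]
ft_force: [0.4, -0.0, -0.2]
opening: 0.797
```

Run:
```python
from h import *
for i in range(2): env.read_camera("side")
for n in("side","top"):
    cv2.imwrite(f"pics/{n}7.png",env.read_camera(n)[:,:,::-1])
s=env.state();print(s["t"],s["eef_pos"],s["tcp_rot"],s["opening"],s["ft_force"])
a=cv2.imread("pics/side7.png")[60:210,140:290];b=cv2.imread("pics/top7.png")[120:270,180:330]
cv2.imwrite("pics/st7.png",cv2.resize(np.hstack([a,b]),None,fx=2.6,fy=2.6,interpolation=2))
```

```text
22.3 [545.94 402.32 130.71] [-1.57 -0.    1.64] 0.7992178171794753 [ 0.39 -0.21 -0.77]
```

View pics/st7.png

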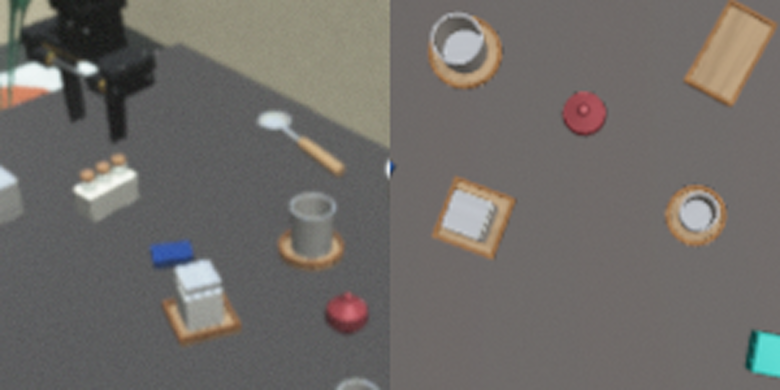

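Emit:
{"fn": "jog_arm", "kwargs": {
  "series": [
    {"dx":0,"dy":0.001,"dz":-0.03,"rx":0,"ry":0,"rz":0,"gripper":0.8},
    {"dx":0,"dy":0,"dz":-0.03,"rx":0,"ry":0,"rz":0,"gripper":0.8},
    {"dx":0,"dy":0,"dz":-0.03,"rx":0,"ry":0,"rz":0,"gripper":0.8},
    {"dx":0,"dy":0,"dz":-0.0185,"rx":0,"ry":0,"rz":0,"gripper":0.7},
    {"dx":0,"dy":0,"dz":0,"rx":0,"ry":0,"rz":0,"gripper":0.6},
    {"dx":0,"dy":0,"dz":0,"rx":0,"ry":0,"rz":0,"gripper":0.5},
    {"dx":0,"dy":0,"dz":0,"rx":0,"ry":0,"rz":0,"gripper":0.4},
    {"dx":0,"dy":0,"dz":0,"rx":0,"ry":0,"rz":0,"gripper":0.3},
    {"dx":0,"dy":0,"dz":0,"rx":0,"ry":0,"rz":0,"gripper":0.2},
    {"dx":0,"dy":0,"dz":0,"rx":0,"ry":0,"rz":0,"gripper":0.1},
    {"dx":0,"dy":0,"dz":0,"rx":0,"ry":0,"rz":0,"gripper":0.1},
    {"dx":0,"dy":0,"dz":0,"rx":0,"ry":0,"rz":0,"gripper":0.1}
  ]
}}

```text
t: 23.5
eef_pos: [546.3, 404.4, 23.0]
tcp_rot: [-1.572, -0.001, 1.645]
ft_force: [-1.0, -1.6, 7.3]
opening: 0.379
```

Emit:
{"fn": "jog_arm", "kwargs": {
  "series": [
    {"dx":0,"dy":0,"dz":0.01,"rx":0,"ry":0,"rz":0,"gripper":0.1},
    {"dx":0,"dy":0,"dz":0.03,"rx":0,"ry":0,"rz":0,"gripper":0.1},
    {"dx":0,"dy":0,"dz":0.03,"rx":0,"ry":0,"rz":0,"gripper":0.1},
    {"dx":0,"dy":0,"dz":0.03,"rx":0,"ry":0,"rz":0,"gripper":0.1},
    {"dx":0.004,"dy":-0.02,"dz":0.02,"rx":0,"ry":0,"rz":0,"gripper":0.1},
    {"dx":0.007,"dy":-0.034,"dz":0,"rx":0,"ry":0,"rz":-1.7,"gripper":0.1},
    {"dx":0.0085,"dy":-0.042,"dz":0,"rx":0,"ry":0,"rz":-3,"gripper":0.1},
    {"dx":0.0085,"dy":-0.042,"dz":0,"rx":0,"ry":0,"rz":-3,"gripper":0.1}
  ]
}}

```text
t: 24.3
eef_pos: [573.7, 265.2, 142.4]
tcp_rot: [-1.571, -0.0, 1.509]
ft_force: [0.8, 0.3, -2.6]
opening: 0.379
```

Emit:
{"fn": "jog_arm", "kwargs": {
  "series": [
    {"dx":0.009,"dy":-0.042,"dz":0,"rx":0,"ry":0,"rz":-3,"gripper":0.1},
    {"dx":0.009,"dy":-0.042,"dz":0,"rx":0,"ry":0,"rz":-3,"gripper":0.1},
    {"dx":0.009,"dy":-0.042,"dz":0,"rx":0,"ry":0,"rz":-3,"gripper":0.1},
    {"dx":0.009,"dy":-0.042,"dz":0,"rx":0,"ry":0,"rz":-3,"gripper":0.1},
    {"dx":0.009,"dy":-0.042,"dz":0,"rx":0,"ry":0,"rz":-3,"gripper":0.1},
    {"dx":0.009,"dy":-0.042,"dz":0,"rx":0,"ry":0,"rz":-3,"gripper":0.1},
    {"dx":0.009,"dy":-0.042,"dz":0,"rx":0,"ry":0,"rz":-3,"gripper":0.1},
    {"dx":0.009,"dy":-0.042,"dz":0,"rx":0,"ry":0,"rz":-3,"gripper":0.1},
    {"dx":0.009,"dy":-0.042,"dz":0,"rx":0,"ry":0,"rz":-3,"gripper":0.1},
    {"dx":0.008,"dy":-0.038,"dz":0,"rx":0,"ry":0,"rz":-0.5,"gripper":0.1},
    {"dx":0.005,"dy":-0.026,"dz":-0.02,"rx":0,"ry":0,"rz":0,"gripper":0.1},
    {"dx":0,"dy":0,"dz":-0.02,"rx":0,"ry":0,"rz":0,"gripper":0.1}
  ]
}}

```text
t: 25.5
eef_pos: [668.3, -179.4, 102.0]
tcp_rot: [-1.573, -0.0, 1.027]
ft_force: [-0.6, -0.2, -2.8]
opening: 0.376
```

Run:
```python
from h import *
for i in range(3): env.read_camera("side")
for n in("side","top"):
    cv2.imwrite(f"pics/{n}8.png",env.read_camera(n)[:,:,::-1])
s=env.state();print(s["t"],s["eef_pos"],s["tcp_rot"],np.degrees(s["tcp_rot"][2]),s["opening"],s["ft_force"])
crop("pics/side8.png","pics/s8.png",260,110,400,240,5)
```

```text
25.75 [ 668.2  -175.17  102.92] [-1.57 -0.    1.03] 59.07686953778107 0.38071478150160815 [-0.85  0.52 -2.51]
```

View pics/s8.png

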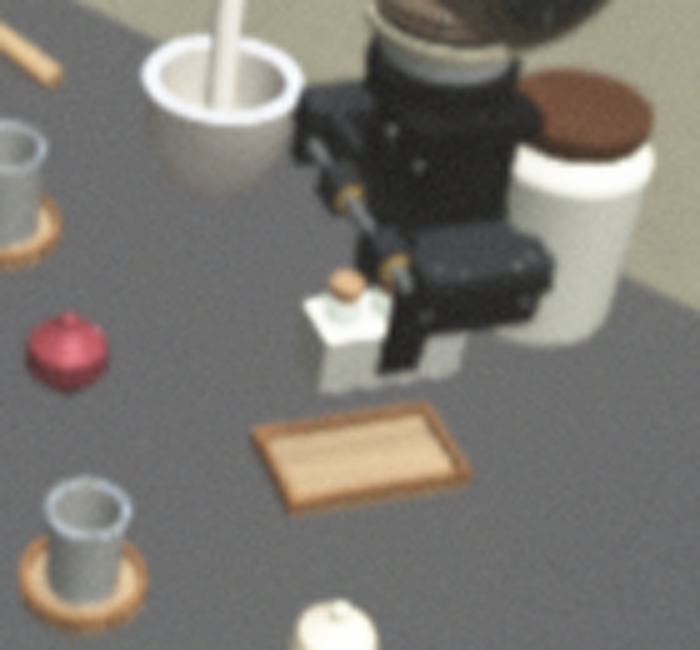

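Emit:
{"fn": "jog_arm", "kwargs": {
  "series": [
    {"dx":0,"dy":0,"dz":-0.03,"rx":0,"ry":0,"rz":0,"gripper":0.1},
    {"dx":0,"dy":0,"dz":-0.02,"rx":0,"ry":0,"rz":0,"gripper":0.1},
    {"dx":0,"dy":0,"dz":-0.01,"rx":0,"ry":0,"rz":0,"gripper":0.1},
    {"dx":0,"dy":0,"dz":0,"rx":0,"ry":0,"rz":0,"gripper":0.1},
    {"dx":0,"dy":0,"dz":0,"rx":0,"ry":0,"rz":0,"gripper":0.1},
    {"dx":0,"dy":0,"dz":0,"rx":0,"ry":0,"rz":0,"gripper":0.1}
  ]
}}

```text
t: 26.35
eef_pos: [668.6, -175.7, 43.3]
tcp_rot: [-1.573, -0.0, 1.031]
ft_force: [0.7, 0.3, -2.1]
opening: 0.378
```

Emit:
{"fn": "jog_arm", "kwargs": {
  "series": [
    {"dx":-0.0005,"dy":-0.0013,"dz":-0.008,"rx":0,"ry":0,"rz":0,"gripper":0.1},
    {"dx":0,"dy":0,"dz":-0.004,"rx":0,"ry":0,"rz":0,"gripper":0.1},
    {"dx":0,"dy":0,"dz":0,"rx":0,"ry":0,"rz":0,"gripper":0.1},
    {"dx":0,"dy":0,"dz":0,"rx":0,"ry":0,"rz":0,"gripper":0.1},
    {"dx":0,"dy":0,"dz":-0.001,"rx":0,"ry":0,"rz":0,"gripper":0.1},
    {"dx":0,"dy":0,"dz":0,"rx":0,"ry":0,"rz":0,"gripper":0.1}
  ]
}}

```text
t: 26.95
eef_pos: [667.5, -177.0, 29.0]
tcp_rot: [-1.571, -0.0, 1.031]
ft_force: [-1.3, -0.2, 1.1]
opening: 0.38
```

Emit:
{"fn": "jog_arm", "kwargs": {
  "series": [
    {"dx":0,"dy":0,"dz":-0.0008,"rx":0,"ry":0,"rz":0,"gripper":0.1},
    {"dx":0,"dy":0,"dz":0,"rx":0,"ry":0,"rz":0,"gripper":0.1}
  ]
}}

```text
t: 27.15
eef_pos: [667.4, -177.0, 29.0]
tcp_rot: [-1.571, -0.0, 1.031]
ft_force: [-3.6, 2.0, 7.6]
opening: 0.379
```

Emit:
{"fn": "jog_arm", "kwargs": {
  "series": [
    {"dx":0,"dy":0,"dz":-0.0005,"rx":0,"ry":0,"rz":0,"gripper":0.1},
    {"dx":0,"dy":0,"dz":0,"rx":0,"ry":0,"rz":0,"gripper":0.1}
  ]
}}

```text
t: 27.35
eef_pos: [667.5, -177.0, 28.9]
tcp_rot: [-1.571, -0.0, 1.031]
ft_force: [-5.6, 1.5, 11.2]
opening: 0.377
```

Emit:
{"fn": "jog_arm", "kwargs": {
  "series": [
    {"dx":0,"dy":0,"dz":0.0008,"rx":0,"ry":0,"rz":0,"gripper":0.42},
    {"dx":0,"dy":0,"dz":0,"rx":0,"ry":0,"rz":0,"gripper":0.5},
    {"dx":0,"dy":0,"dz":0,"rx":0,"ry":0,"rz":0,"gripper":0.65},
    {"dx":0,"dy":0,"dz":0,"rx":0,"ry":0,"rz":0,"gripper":0.75},
    {"dx":0,"dy":0,"dz":0,"rx":0,"ry":0,"rz":0,"gripper":0.75},
    {"dx":0,"dy":0,"dz":0.01,"rx":0,"ry":0,"rz":0,"gripper":0.75},
    {"dx":0,"dy":0,"dz":0.02,"rx":0,"ry":0,"rz":0,"gripper":0.75},
    {"dx":0,"dy":0,"dz":0.04,"rx":0,"ry":0,"rz":0,"gripper":0.75},
    {"dx":0,"dy":0,"dz":0.04,"rx":0,"ry":0,"rz":0,"gripper":0.75},
    {"dx":0,"dy":0,"dz":0.04,"rx":0,"ry":0,"rz":0,"gripper":0.75}
  ]
}}

```text
t: 28.35
eef_pos: [667.2, -176.9, 180.6]
tcp_rot: [-1.571, -0.0, 1.031]
ft_force: [1.6, -0.1, 0.4]
opening: 0.753
```

Emit:
{"fn": "jog_arm", "kwargs": {
  "series": [
    {"dx":-0.01,"dy":0.03,"dz":0.03,"rx":0,"ry":0,"rz":0,"gripper":0.75},
    {"dx":-0.01,"dy":0.04,"dz":0,"rx":0,"ry":0,"rz":0,"gripper":0.75},
    {"dx":-0.01,"dy":0.045,"dz":0,"rx":0,"ry":0,"rz":0,"gripper":0.75},
    {"dx":-0.01,"dy":0.045,"dz":0,"rx":0,"ry":0,"rz":0,"gripper":0.75},
    {"dx":-0.01,"dy":0.045,"dz":0,"rx":0,"ry":0,"rz":0,"gripper":0.75},
    {"dx":-0.01,"dy":0.045,"dz":0,"rx":0,"ry":0,"rz":0,"gripper":0.75},
    {"dx":-0.01,"dy":0.045,"dz":0,"rx":0,"ry":0,"rz":0,"gripper":0.75},
    {"dx":-0.01,"dy":0.045,"dz":0,"rx":0,"ry":0,"rz":0,"gripper":0.75},
    {"dx":-0.01,"dy":0.045,"dz":0,"rx":0,"ry":0,"rz":0,"gripper":0.75},
    {"dx":-0.01,"dy":0.045,"dz":0,"rx":0,"ry":0,"rz":0,"gripper":0.75},
    {"dx":-0.01,"dy":0.045,"dz":0,"rx":0,"ry":0,"rz":0,"gripper":0.75},
    {"dx":0,"dy":0.03,"dz":0,"rx":0,"ry":0,"rz":0,"gripper":0.75}
  ]
}}

```text
t: 29.55
eef_pos: [555.9, 330.9, 209.3]
tcp_rot: [-1.571, -0.001, 1.032]
ft_force: [0.4, -0.2, 0.6]
opening: 0.749
```

Run:
```python
from h import *
for i in range(3): env.read_camera("side")
for n in("side","top"):
    cv2.imwrite(f"pics/{n}9.png",env.read_camera(n)[:,:,::-1])
s=env.state();print(s["t"],s["eef_pos"],s["opening"],s["ft_force"])
crop("pics/side9.png","pics/s9.png",190,120,370,250,4.4)
crop("pics/top9.png","pics/t9.png",180,110,340,230,4.9)
```

```text
29.8 [557.34 327.49 208.59] 0.7499157030926697 [-0.11  0.37 -0.23]
```

View pics/s9.png

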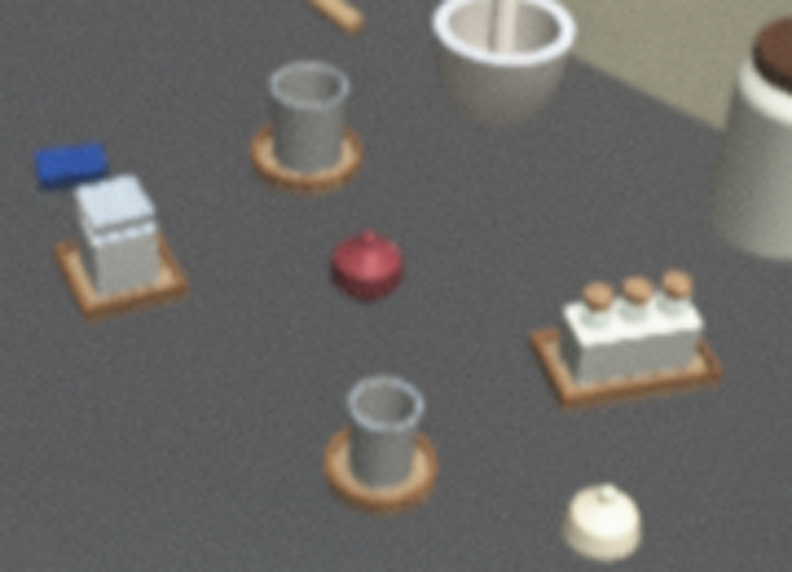

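View pics/t9.png

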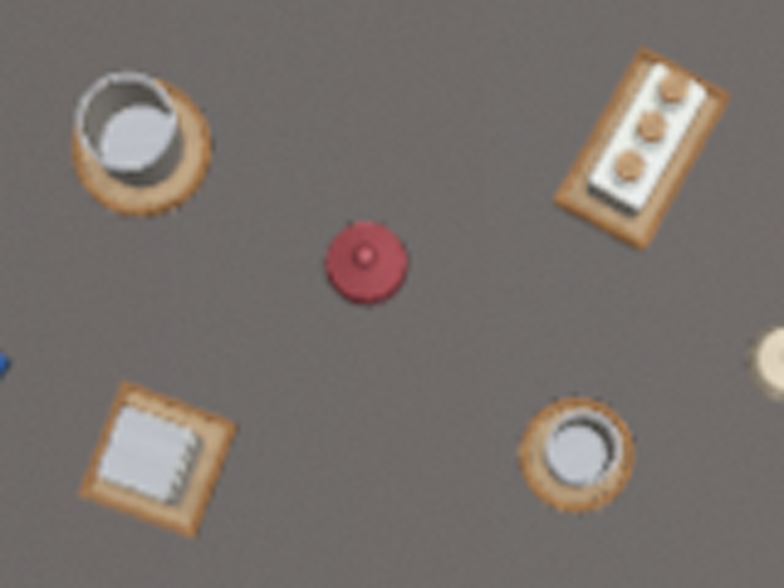

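Run:
```python
from h import *
f=lambda x,y:((x+.5)/4.9-.5+180,(y+.5)/4.9-.5+110)
for nm,p,z,st in(("big",(128,123),70,(675.8,134.9)),("small",(583,448),62,(477.8,-129.3)),("tin",(148,453),72,(481.2,126.8)),("rack",(648,138),46,(667.7,-175.7)),("rackcork",(650.5,127),68,(667.7,-175.7))):
    w=ray("top",*f(*p),z)[:2];print(nm,w,w-np.array(st))
g=lambda x,y:((x+.5)/4.4-.5+190,(y+.5)/4.4-.5+120)
for nm,p,z,st in(("big",(309,87),70,(676,131.8)),("small",(385,404),62,(477.9,-132.2)),("rackcork",(637,288),68,(667.7,-179.1))):
    w=ray("side",*g(*p),z)[:2];print("side",nm,w,w-np.array(st))
```

```text
big [675.19 133.84] [-0.61 -1.06]
small [ 476.94 -129.5 ] [-0.86 -0.2 ]
tin [479.16 123.86] [-2.04 -2.94]
rack [ 664.58 -175.5 ] [-3.12  0.2 ]
rackcork [ 665.81 -174.68] [-1.89  1.02]
side big [676.16 130.92] [ 0.16 -0.88]
side small [ 477.93 -131.87] [0.03 0.33]
side rackcork [ 668.9  -176.15] [1.2  2.95]
```

All within about 3 mm of centre; handing in.

Run:
```python
from cell import env
print(env.job_done(), env.state()["t"])
```

```text
the job is handed in; nothing more can be done
the job is handed in; nothing more can be done
```

I put all four pieces on their matching stands, in the order listed: large tumbler, small tumbler, tin, rack. I handed the job in at about 30 s of the 115 s. Each piece was lowered until the wrist force showed contact (about 6–12 N), then released. The arm was clear of everything before the final pictures.

The last pictures show all four upright and inside their rims. Offsets from the stand centres, read from the images:

| Piece | Offset from centre |
|---|---|
| Large tumbler | about 1 mm |
| Small tumbler | about 1 mm |
| Tin | about 3.5 mm (top view only) |
| Rack | about 2–3 mm |

The tin and rack look parallel to their stands. I set their turn from the measured stand angles and did not re-measure it after release.

The two cameras disagreed by about 3 mm in y on most positions. I aimed at roughly the average of the two, so the offsets are only good to about that much. No check failed.

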